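# Latch the shielded test box shut

## Robot

A 6-joint arm with a two-finger parallel gripper is mounted at the origin on the work surface. World frame = base frame: x ahead of the robot, y to its left, z up, the work surface at z = 0. Lengths are in m, angles in rad, forces in N, time in s.
With the tool pointing down it reaches from about 0.325 to 0.775 m from the base axis. Payload 5.5 kg.
Tool frame: the origin (TCP) lies midway between the tips of the shut fingers; the grasp point (between the pads) lies 19 mm behind it; z points along the fingers, y is the direction in which the jaws open and shut (so a half turn about z gives the same grasp; the last joint's range is limited). The gripper opens to 88 mm and grips with 3 to 60 N. Pads are 20 mm wide; open, the fingers measure 115 mm over their backs; the gripper's body (75 mm by 178 mm) begins 61 mm behind the grasp point.
Start: joints at [1.108, 0.091, 1.231, -0, 1.82, -0.057], TCP at [0.237, 0.551, 0.223] pointing down, gripper open.
Joint ranges: [-2.87, 2.87], [-0.86, 2.18], [0.17, 2.46], [-1.51, 4.65], [0.06, 2.69], [-2.65, 2.65]. Speed limits (rad/s): [2.57, 2.57, 3.01, 3.14, 3.14, 3.14].

## Interface

Orientations are given as a rotation vector (axis times angle).
In Python, from cell import arm, imaging gives the robot as it stands.
- The arm moves only by the tool jog_arm, never from a script. Its argument "increments" is text: rows parted by semicolons, each of 7 numbers parted by spaces: the finger opening in mm, from 0 to 87.8, then the shift along the tool's x, y, z in mm, then the turn, a rotation vector about the tool's x, y, z in degrees. A call has 1 to 20 rows; each row shifts and turns the commanded pose from where the row before left it, along the tool's axes as they then stand; what a row does not reach is not made up. A row lasts 1/8 s, in which the tool goes at most 62.5 mm and 10.7 degrees, less where a joint would pass 70% of its speed; a pose out of reach is approached as far as the arm can. A call with a gripper value outside its range is refused whole. The fingers move at their own pace and stop on an object; "force" is the grip in N (left out, the last holds). Time passes only in rows, so rows that do not move let the fingers close. It gives the time, the measured TCP pose, the force and the opening at its end, in the units of the state.
- arm.observe(): the state, without advancing time (a new reading comes with each control period).
- imaging.capture(name): name is "scene" or "top"; returns the picture (420x560x3 uint8, red, green, blue); there is no depth.
- imaging.camera_params(name): a dict with "fovy" (degrees; the focal length in pixels is half the picture's height over the tangent of half this angle, whatever the lens; pixels are square), "cx", "cy" (the principal point, pixels), "world_to_cam" (4x4, takes a point from world to camera coordinates). Camera axes: x right, y up, looking along -z (the intrinsics and any distortion apply to the point x, -y, -z); pixel columns grow to the right and rows downward; lengths in m; the calibration is good to about 2 mm. A picture is of the moment at which its call begins. camera_params takes no time and is no camera call.
- arm.finish_job(): hands the job in, once; it reports no verdict.
The state is a dict: "time_s": time; "joints": joint angles; "dq": joint speeds; "tau": joint torques, N m; "tool_pos": TCP position; "tcp_rot": TCP orientation; "wrist_force": force on the tool from outside, world axes, zero at the start; "torque": the same for the moment, N m; "width": finger opening in m.
Only numpy, scipy, OpenCV 4.12 (cv2) and the standard library are available. Lean on these libraries where they do the work, as an engineer would, in place of code of your own. Each camera call takes 0.05 s, during which the arm holds its last target. There are 200 camera calls.

## Task

Shut the lid of the grey shielded test box onto its rubber gasket, lift the wire loop of its toggle latch over the lip of the keeper on the lid so that it hooks behind it, then press the lever down until it snaps over and pulls the lid tight. Close the lid before hooking, work gently without forcing anything, leave the other things on the bench alone and let go at the end.

Things in the scene. Friction and masses are not known exactly. Their poses are not given: they have to be found in the camera images.
- box: Grey steel test box with a beige lid, 160 deep (x) x 200 wide (y) x 100 mm high, fixed to the bench, latch side away from the robot. Origin: centre of its underside; its x axis points from the latch side (latch wall at x = -80 mm) to the lid's hinge side (nearest the robot), z up. The latch is in the middle of its wall (y = 0); lid, lever and loop turn about axes parallel to the box's y.
- lid (a joint): Lid angle, rad; hinge line at x = +80, z = 100 mm of the box. 0 = pulled tight, grows as it opens. Starts ajar, stays where left (1 to 5 N on the latch edge moves it), lies at about 0.03 (latch edge 5 mm up) on the sprung gasket, which takes 8 N per mm at that edge to squeeze further. Lid: 160 deep, 200 wide, 16 mm thick, flat on top.
- lid_edge (a point): Middle of the top edge of the lid on the latch side. The keeper before it, 26 mm wide (y): groove open upwards, 7 mm wide (x), floor 2.5 mm below the height of keeper_mount; outer lip 2.5 mm thick, 3 mm above the floor; on the inner side a 10 mm wide (y) backstop 12 mm above the floor, against which the bar can be felt. The bar is 5 mm thick.
- keeper_mount (a point): Fixed point on the lid, 12.5 mm out from its latch-side face, at the height where the loop's bar centre lies when seated: the middle of the keeper's setting range. The keeper is an upturned hook screwed on through slots: its groove's middle lies anywhere from 6 mm nearer the box's hinge to 6 mm farther out (box x) than this point, found by eye or feel. At lid 0: x = -92.5, z = 110.5 mm of the box.
- lever (a joint): Lever angle, rad. 0 = fully open (leaning 36 deg from upright away from the box), 1.50 = down on its stop (32 deg below level, pointing away from the box); dead centre 1.2 to 1.4, then the gasket's pull holds it. Stays where left. Starts at 0.1 to 0.35, the loop too low to pass the lip until lifted, which turns the lever to 0. The bar seats at 0.1 to 0.5. 5 to 10 N at the tip closes it.
- lever_pivot (a point): Pivot line of the lever at the middle of its width: x = -92, z = 74.3 mm of the box.
- lever_tip (a point): Centre of the round end of the lever, 70 mm from the pivot. The lever is a flat handle 22 mm wide (y) and 4 mm thick with a red outer half and a red roll of 3.5 mm radius at the end.
- bail_bar (a point): Middle of the cross bar (along y, 43 mm long, 5 mm thick) of the wire loop. The loop turns with light friction on a pin of the lever, 60 mm from the bar. The pin is 24 mm from the lever pivot: 22.6 mm out from the box and 8.2 mm below it at lever 0, turning with the lever. At lever 0 the bar swings 1 to 4 mm clear over the lip of a lid lying on its gasket; closing the lever lowers it.
- bail_tab (a point): Middle of the top of the red grip tab on the loop, 14 mm wide (y), 4 mm thick, 25 mm tall, parallel to the loop's plane but 4.5 mm outside it (on the side away from the box), so as to clear the backstop; this point is 27.5 mm beyond the bar's centre along the loop. Free space beside it on both sides (y). Gripped, it hardly turns in the fingers: the hand has to turn with the loop.
- spare_board: Loose green circuit board 60 x 36 x 6 mm lying beside the box, at its +y side. Leave alone.
- cell_a: White and brass battery, 28 mm thick, 50 mm tall, standing beside the box at its -y side. Leave alone.
- cell_b: Red and brass battery, same size, standing on the left of the bench. Leave alone.
- reject_board: Loose green circuit board lying on the right of the bench. Leave alone.
- supply_module: Small blue block 75 x 55 x 32 mm, left. Leave alone.
- parts_tray: Blue tray 100 x 140 x 30 mm, left. Leave alone.
- driver: Screwdriver lying on the right. Leave alone.

How it is judged:
By the outcome, as a careful person would: the job done as asked, in the order asked, and still so for the second after the job is handed in, with the robot touching nothing.
It also fails if it takes over 64 s, if anything falls off the work surface, if the arm or the gripper's body presses on something with over 40 N, if the wrist force passes 120 N, or if a joint passes its speed limit or range.

## Working session

There is one attempt and no reset: what is moved stays moved. The work goes in short steps, Python scripts to look and compute and a tool call to move; the robot and the scene stay as the last step left them, time stands still between calls to the robot, and variables do not carry over. Pictures are saved under pics/ and viewed, about 8 in all and at most 12, crops included, and the job is handed in when it is done.

Besides the shell and the picture viewer there is one more tool, called after "Request:" as a command line: name --argument value ..., lists and objects as JSON in quotes. jog_arm: Moves the arm, as the interface text tells. Its arguments: {"type":"object","properties":{"increments":{"type":"string"},"force":{"type":"number"}},"required":["increments"]}

```bash
mkdir -p pics; ls; python3 - <<'E'
from cell import arm, imaging
import cv2
print(arm.observe())
for n in("scene","top"):
    p=imaging.camera_params(n);print(n,p)
    cv2.imwrite(f"pics/{n}0.png",cv2.cvtColor(imaging.capture(n),cv2.COLOR_RGB2BGR))
E
```

```text
pics
{'time_s': 0.0, 'joints': array([ 1.10826113e+00,  9.18392619e-02,  1.23185427e+00, -1.74999267e-05,
        1.81979634e+00, -5.67506522e-02]), 'dq': array([-0.00010735, -0.00041885,  0.00029822,  0.00010648, -0.00106311,
       -0.00127061]), 'tau': array([-3.41839812e-03, -4.46444464e+01, -4.06453800e+01,  6.94815069e-02,
        2.92453822e-02, -1.24869894e-04]), 'tool_pos': array([0.23674907, 0.55100049, 0.22153647]), 'tcp_rot': array([-6.32952207e-01, -3.07668822e+00,  2.88666103e-03]), 'wrist_force': array([0.07262559, 0.36970252, 0.68831953]), 'torque': array([ 0.00858809, -0.03065526, -0.01338234]), 'width': 0.08754324015412238}
scene {'fovy': 55.22320374336332, 'cx': 284.8073952507813, 'cy': 205.251560198518, 'world_to_cam': array([[-0.42157874,  0.90679045, -0.00156134,  0.16358312],
       [-0.7032501 , -0.32586221,  0.6318648 ,  0.30177534],
       [ 0.57246018,  0.26747878,  0.77507706, -1.34497836],
       [ 0.        ,  0.        ,  0.        ,  1.        ]])}
top {'fovy': 53.32047188259172, 'cx': 272.6915739158241, 'cy': 211.3552477525898, 'world_to_cam': array([[ 2.38581752e-02, -9.99709123e-01,  3.52943387e-03,
         2.28237995e-02],
       [ 9.89327464e-01,  2.41177406e-02,  1.43699354e-01,
        -4.99766790e-01],
       [-1.43742677e-01,  6.33614906e-05,  9.89615096e-01,
        -1.19131963e+00],
       [ 0.00000000e+00,  0.00000000e+00,  0.00000000e+00,
         1.00000000e+00]])}
```

```bash
python3 - <<'E'
import cv2,numpy as np
a=cv2.imread("pics/scene0.png");b=cv2.imread("pics/top0.png")
cv2.imwrite("pics/s0.png",cv2.resize(a,None,fx=1.42,fy=1.42,interpolation=3))
cv2.imwrite("pics/t0.png",cv2.resize(b,None,fx=1.42,fy=1.42,interpolation=3))
E
```

```text
(no output)
```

View pics/s0.png

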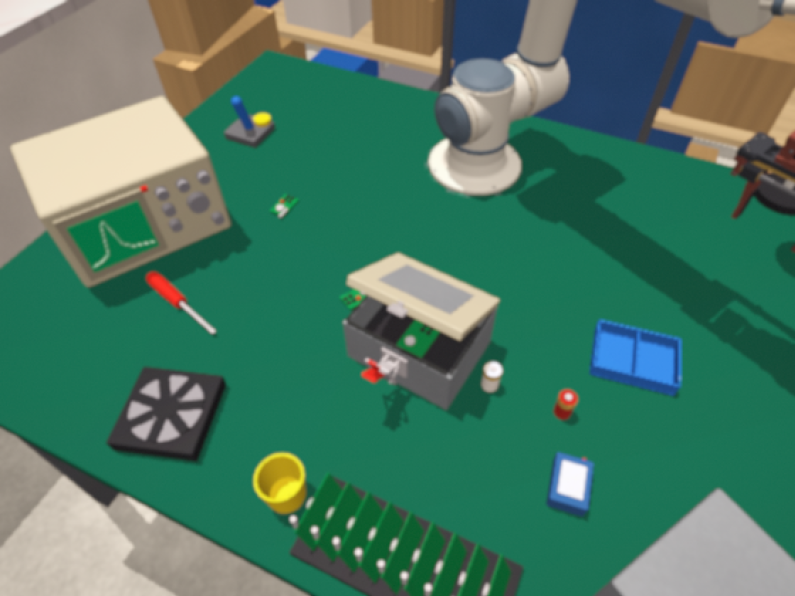

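View pics/t0.png

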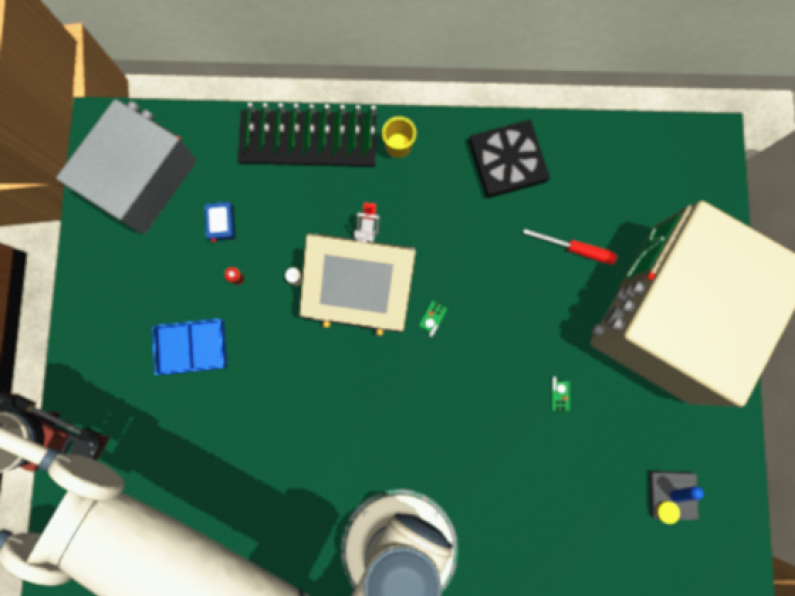

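The scene view shows the box with its lid ajar, at about (420,330) enlarged, and the latch at (390,360). The top view shows the lid's corners at about (307,235), (415,248), (403,330) and (301,316), with the latch at (367,225). I'll enlarge both.

```bash
python3 - <<'E'
import cv2,numpy as np
a=cv2.imread("pics/scene0.png");b=cv2.imread("pics/top0.png")
A=cv2.resize(a[170:290,238:358],(480,480),interpolation=2)
B=cv2.resize(b[135:240,205:300],(380,420),interpolation=2)
A=cv2.resize(a[175:290,235:355],(480,460),interpolation=2)
c=np.zeros((600,800,3),np.uint8)
A=cv2.resize(a[172:292,238:358],(420,420),interpolation=2)  #3.5x
c[:420,:420]=A;c[:420,420:800]=B
cv2.imwrite("pics/c0.png",c[:420])
cv2.imwrite("pics/c1.png",cv2.resize(a[172:292,238:358],(600,600),interpolation=2)) #5x
E
```

```text
(no output)
```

View pics/c0.png

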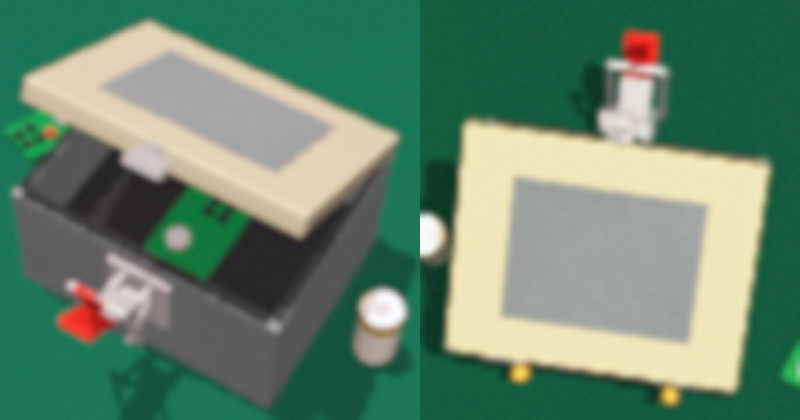

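View pics/c1.png

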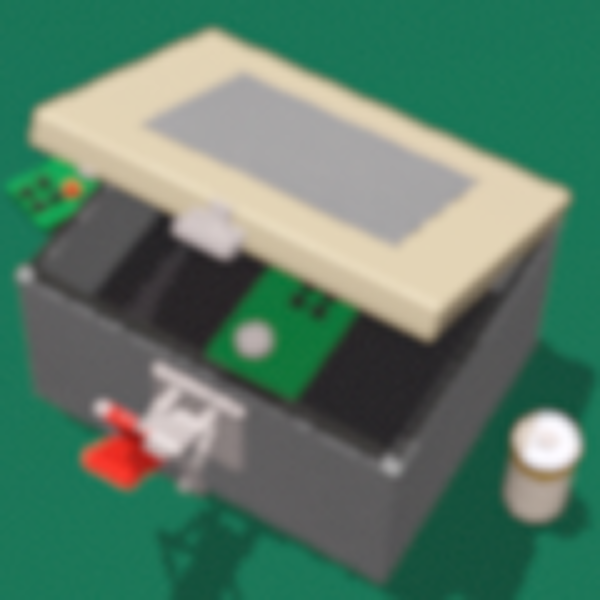

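```bash
cat > h.py <<'E'
import numpy as np
from cell import arm, imaging
from scipy.spatial.transform import Rotation as R
from scipy.optimize import least_squares
PAR={n:imaging.camera_params(n) for n in("scene","top")}
def proj(n,P):
    p=PAR[n];P=np.atleast_2d(P);M=np.array(p["world_to_cam"])
    c=P@M[:3,:3].T+M[:3,3];f=210/np.tan(np.radians(p["fovy"])/2)
    return np.c_[p["cx"]+f*c[:,0]/-c[:,2],p["cy"]-f*c[:,1]/-c[:,2]]
def b2w(B,P): # B=(x,y,yaw) ; P mm box
    P=np.atleast_2d(P)/1000;c,s=np.cos(B[2]),np.sin(B[2])
    return np.c_[B[0]+c*P[:,0]-s*P[:,1],B[1]+s*P[:,0]+c*P[:,1],P[:,2]]
def lidpt(a,x,y,z): # lid pt given in lid-0 box coordinates
    dx,dz=x-80,z-100
    return [80+dx*np.cos(a)+dz*np.sin(a),y,100-dx*np.sin(a)+dz*np.cos(a)]
def pin(l): # lever closing turns outward/down (-x)
    x,z=-22.6,-8.2;c,s=np.cos(l),np.sin(l)
    return np.array([-92+x*c-z*s,74.3+x*s+z*c]) if 0 else np.array([-92+c*x-s*z,74.3+s*x+c*z])
def tip(l):
    t=np.radians(36)+l;return [-92-70*np.sin(t),0,74.3+70*np.cos(t)]
def bar(l,b,y=0): # b: loop angle from upright, + = outwards
    p=pin(l);return [p[0]-60*np.sin(b),y,p[1]+60*np.cos(b)]
def tab(l,b,y=0):
    p=pin(l);return [p[0]-87.5*np.sin(b)-4.5*np.cos(b),y,p[1]+87.5*np.cos(b)-4.5*np.sin(b)]
E
python3 - <<'E'
from h import *
S=lambda u,v:np.array([238+u/5,172+v/5]);T=lambda u,v:np.array([205+(u-420)/4,135+v/4])
def items(q):
    B,a=q[:3],q[3]
    s=[([-80,100,100],S(25,272)),([-80,-100,100],S(392,463)),([-80,-100,0],S(383,585)),
       (lidpt(a,-80,100,116),S(38,108)),(lidpt(a,80,100,116),S(210,27)),(lidpt(a,80,-100,116),S(573,197)),(lidpt(a,-80,-100,116),S(434,325))]
    t=[(lidpt(a,-80,-100,116),T(463,121)),(lidpt(a,-80,100,116),T(770,163)),(lidpt(a,80,100,116),T(738,392)),(lidpt(a,80,-100,116),T(446,351))]
    return s,t
def res(q):
    s,t=items(q)
    return np.r_[(proj("scene",b2w(q[:3],[p for p,_ in s]))-[m for _,m in s]).ravel(),(proj("top",b2w(q[:3],[p for p,_ in t]))-[m for _,m in t]).ravel()]
r=least_squares(res,[.6,.05,np.pi-.1,.3],loss="soft_l1");print(r.x,res(r.x).reshape(-1,2).round(1))
B=r.x[:3]; np.save("box.npy",r.x)
print("lever pivot",b2w(B,[-92,0,74.3]))
def res2(q):
    l,b,h=q
    P=b2w(B,[bar(l,b,21.5),bar(l,b,-21.5)])
    return np.r_[(proj("scene",P)-[S(155,370),S(240,412)]).ravel(),(proj("top",P)-[T(607,65),T(668,72)][::1]).ravel()]
# top: left = -y
def res2(q):
    l,b=q;P=b2w(B,[bar(l,b,21.5),bar(l,b,-21.5)])
    return np.r_[(proj("scene",P)-[S(155,370),S(240,412)]).ravel(),(proj("top",P)-[T(668,72),T(607,65)]).ravel()]
for b0 in(-.3,.5,1.2):
    q=least_squares(res2,[.2,b0],bounds=([-.3,-2],[.7,2.5]));l,b=q.x
    print(q.x,q.cost,res2(q.x).round(1))
    for nm,p in(("tip",tip(l)),("tab",tab(l,b)),("pin",[pin(l)[0],0,pin(l)[1]])):
        a=(proj("scene",b2w(B,p))[0]-[238,172])*5;t=(proj("top",b2w(B,p))[0]-[205,135])*4+[420,0]
        print(nm,np.round(p),a.round(),t.round())
E
```

```text
[0.52763436 0.09438451 3.01614694 0.46063397] [[-1.6 -0.3]
 [ 0.4  1.3]
 [-0.4 -1.1]
 [-1.1  1.9]
 [ 0.1 -0.2]
 [-0.6 -1.2]
 [ 0.3 -1.6]
 [ 0.  -0.2]
 [-1.   0.5]
 [-1.8  0. ]
 [-1.1 -0.6]]
lever pivot [[0.61891142 0.08287375 0.0743    ]]
[ 0.00206835 -0.05119541] 87.16538439140764 [-7.8 -1.5 -8.  -0.9 -1.8  4.7 -1.9  4.2]
tip [-133.    0.  131.] [129. 415.] [635.  54.]
tab [-115.    0.  154.] [151. 354.] [630.  71.]
pin [-115.    0.   66.] [158. 462.] [634. 105.]
[ 0.00206904 -0.0511954 ] 87.16538439141733 [-7.8 -1.5 -8.  -0.9 -1.8  4.7 -1.9  4.2]
tip [-133.    0.  131.] [129. 415.] [635.  54.]
tab [-115.    0.  154.] [151. 354.] [630.  71.]
pin [-115.    0.   66.] [158. 462.] [634. 105.]
[ 0.00206863 -0.05119538] 87.165384391408 [-7.8 -1.5 -8.  -0.9 -1.8  4.7 -1.9  4.2]
tip [-133.    0.  131.] [129. 415.] [635.  54.]
tab [-115.    0.  154.] [151. 354.] [630.  71.]
pin [-115.    0.   66.] [158. 462.] [634. 105.]
```

```bash
python3 - <<'E'
from h import *
B=np.load("box.npy")[:3]
def S(p):return (proj("scene",b2w(B,p))[0]-[238,172])*5
def T(p):return (proj("top",b2w(B,p))[0]-[205,135])*4+[420,0]
print("pivot",S([-92,0,74.3]),T([-92,0,74.3]))
for l in(0,.1,.2,.35):print(l,"tip",S(tip(l)).round(),T(tip(l)).round())
for b in np.arange(-.6,2.6,.3):
    l=.2;print(round(b,1),"bar+",S(bar(l,b,21.5)).round(),T(bar(l,b,21.5)).round(),"bar-",S(bar(l,b,-21.5)).round(),T(bar(l,b,-21.5)).round(),"tab",S(tab(l,b)).round(),T(tab(l,b)).round())
E
```

```text
pivot [184.88448649 416.45808031] [628.38146827 131.82232127]
0 tip [129. 415.] [635.  54.]
0.1 tip [122. 430.] [636.  49.]
0.2 tip [116. 445.] [638.  44.]
0.35 tip [108. 466.] [639.  39.]
-0.6 bar+ [159. 329.] [654. 142.] bar- [241. 372.] [593. 133.] tab [213. 298.] [620. 145.]
-0.3 bar+ [138. 344.] [657. 117.] bar- [221. 388.] [596. 108.] tab [183. 324.] [625. 107.]
0.0 bar+ [115. 370.] [661.  91.] bar- [199. 415.] [600.  82.] tab [149. 364.] [630.  69.]
0.3 bar+ [ 92. 402.] [665.  68.] bar- [176. 448.] [604.  59.] tab [115. 415.] [636.  35.]
0.6 bar+ [ 72. 439.] [669.  49.] bar- [156. 486.] [608.  40.] tab [ 85. 472.] [642.   9.]
0.9 bar+ [ 56. 477.] [672.  36.] bar- [139. 524.] [612.  28.] tab [ 62. 527.] [647.  -7.]
1.2 bar+ [ 47. 510.] [674.  31.] bar- [129. 558.] [615.  22.] tab [ 50. 576.] [650. -12.]
1.5 bar+ [ 45. 537.] [675.  33.] bar- [126. 584.] [617.  25.] tab [ 48. 612.] [651.  -6.]
1.8 bar+ [ 49. 554.] [675.  42.] bar- [129. 601.] [617.  34.] tab [ 57. 633.] [651.  10.]
2.1 bar+ [ 61. 561.] [673.  57.] bar- [139. 606.] [617.  49.] tab [ 75. 638.] [650.  33.]
2.4 bar+ [ 77. 556.] [671.  77.] bar- [154. 601.] [615.  69.] tab [ 99. 628.] [647.  62.]
```

```bash
python3 - <<'E'
from h import *
import cv2
B=np.load("box.npy")[:3]
c=[]
for n,(x0,y0) in(("scene",(250,238)),("top",(238,138))):
    I=cv2.imread(f"pics/{n}0.png")[y0:y0+38,x0:x0+38]
    c+= [cv2.resize(I,(399,456),interpolation=2)]
o=np.hstack(c)
cv2.imwrite("pics/d.png",o)
# scale x10.5, y12
E
```

```text
(no output)
```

View pics/d.png

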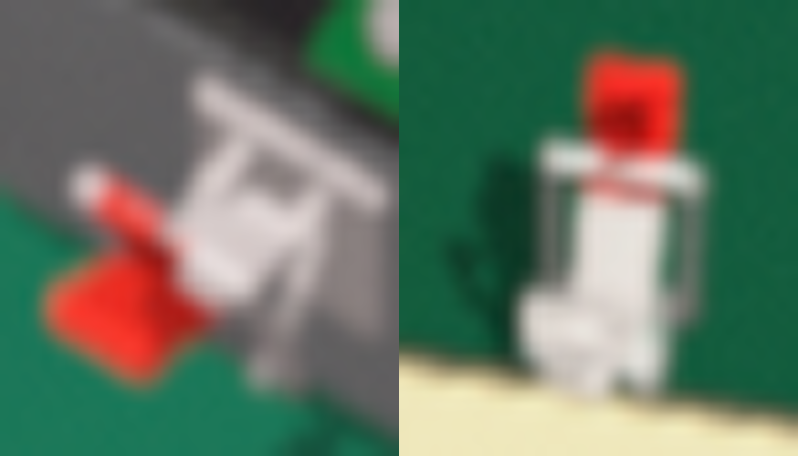

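```bash
python3 - <<'E'
from h import *
S=lambda u,v:np.array([238+u/5,172+v/5]);T=lambda u,v:np.array([205+(u-420)/4,135+v/4])
s2=lambda u,v:np.array([250+u/10.5,238+v/12]);t2=lambda u,v:np.array([238+(u-399)/10.5,138+v/12])
def res(q):
    B,a,l,b=q[:3],*q[3:6]
    s=[([-80,100,100],S(25,272)),([-80,-100,100],S(392,463)),([-80,-100,0],S(383,585)),
       (lidpt(a,-80,100,116),S(38,108)),(lidpt(a,80,100,116),S(210,27)),(lidpt(a,80,-100,116),S(573,197)),(lidpt(a,-80,-100,116),S(434,325)),
       (bar(l,b,21),s2(90,187)),(tip(l),s2(102,332))]
    t=[(lidpt(a,-80,-100,116),T(463,121)),(lidpt(a,-80,100,116),T(770,163)),(lidpt(a,80,100,116),T(738,392)),(lidpt(a,80,-100,116),T(446,351)),
       (bar(l,b,-21),t2(548,155)),(bar(l,b,21),t2(700,178)),(tip(l),t2(635,64))]
    return np.r_[(proj("scene",b2w(B,[p for p,_ in s]))-[m for _,m in s]).ravel(),(proj("top",b2w(B,[p for p,_ in t]))-[m for _,m in t]).ravel()]
r=least_squares(res,[.6,.05,np.pi-.1,.3,.3,.2],loss="soft_l1");print(r.x,res(r.x).reshape(-1,2).round(1))
np.save("box.npy",r.x);l,b=r.x[4:]
B=r.x[:3]
for nm,p in(("pivot",[-92,0,74.3]),("tip",tip(l)),("bar",bar(l,b)),("tab",tab(l,b)),("lid edge",lidpt(r.x[3],-80,0,116))):print(nm,np.round(p,1),b2w(B,p).round(4))
E
```

```text
[0.52766969 0.09432791 3.01568408 0.46155582 0.37582067 0.3150233 ] [[-1.6 -0.3]
 [ 0.3  1.3]
 [-0.5 -1.1]
 [-1.1  1.8]
 [ 0.1 -0.2]
 [-0.7 -1.1]
 [ 0.2 -1.6]
 [-1.4 -0.6]
 [-0.4  0.3]
 [ 0.  -0.2]
 [-1.   0.6]
 [-1.8  0. ]
 [-1.1 -0.6]
 [-0.9 -0.3]
 [-0.6 -0. ]
 [-0.6  1.1]]
pivot [-92.    0.   74.3] [[0.6189 0.0828 0.0743]]
tip [-151.1    0.   111.9] [[0.6775 0.0754 0.1119]]
bar [-128.6    0.   115.4] [[0.6553 0.0782 0.1154]]
tab [-141.4    0.   140.2] [[0.668  0.0766 0.1402]]
lid edge [-56.1   0.  185.6] [[0.5834 0.0873 0.1856]]
```

```bash
cat >> h.py <<'E'
def boxrot(B,tilt): # tilt>0: hand leans outwards (tool z points inwards/down)
    c,s=np.cos(B[2]),np.sin(B[2])
    ex,ey,ez=np.array([c,s,0]),np.array([-s,c,0]),np.array([0,0,1.])
    z=np.sin(tilt)*ex-np.cos(tilt)*ez; y=-ey; x=np.cross(y,z)
    return R.from_matrix(np.c_[x,y,z])
def inc(p0,r0,p1,r1): # single-row increment: shift in old axes mm, turn deg (tool axes)
    return np.r_[r0.inv().apply(np.array(p1)-p0)*1000,np.degrees((r0.inv()*r1).as_rotvec())].round(1)
def now():
    o=arm.observe();return o["tool_pos"],R.from_rotvec(o["tcp_rot"])
E
python3 - <<'E'
from h import *
q=np.load("box.npy");B=q[:3]
p,r=now();R0=boxrot(B,0)
w=[]
P=b2w(B,lidpt(.46,-65,0,116))[0]; P[2]=.235
print("to above lid",inc(p,r,P,R0),P)
for a in(.46,.4,.3,.2,.1,.05,.03):
    X=lidpt(a,-68,0,116);print(a,np.round(X,1), "rel to start above: tool xyz",inc(P,R0,b2w(B,X)[0],R0)[:3])
E
```

```text
to above lid [-4.888e+02 -2.930e+02 -1.290e+01 -1.000e-01 -0.000e+00 -1.600e+01] [0.57015513 0.08895018 0.235     ]
0.46 [-45.5   0.  180. ] rel to start above: tool xyz [-2.7  0.  55. ]
0.4 [-50.1   0.  172.4] rel to start above: tool xyz [-7.3  0.  62.6]
0.3 [-56.7   0.  159. ] rel to start above: tool xyz [-13.8   0.   76. ]
0.2 [-61.9   0.  145.1] rel to start above: tool xyz [-19.    0.   89.9]
0.1 [-65.7   0.  130.7] rel to start above: tool xyz [-22.8   0.  104.3]
0.05 [-67.    0.  123.4] rel to start above: tool xyz [-24.2   0.  111.6]
0.03 [-67.5   0.  120.4] rel to start above: tool xyz [-24.6   0.  114.6]
```

Request:
jog_arm --increments "0 0 0 -12 0 0 0;0 -20 -12 0 0 0 0;0 -42.6 -25.5 0 0 0 0;0 -42.6 -25.5 0 0 0 0;0 -42.6 -25.5 0 0 0 0;0 -42.6 -25.5 0 0 0 0;0 -42.6 -25.5 0 0 0 0;0 -42.6 -25.5 0 0 0 0;0 -42.6 -25.5 0 0 0 0;0 -42.6 -25.5 0 0 0 0;0 -42.6 -25.5 0 0 0 0;0 -42.6 -25.5 0 0 0 0;0 -42.6 -25.5 0 0 0 0;0 0 0 0 0 0 -8;0 0 0 0 0 0 -8;0 0 0 0 0 0 0" --force 20

```text
time_s: 2.1
tool_pos: [0.5701, 0.0884, 0.2349]
tcp_rot: [0.202, 3.135, -0.0]
wrist_force: [-0.1, -1.2, 0.9]
width: 0.0004
```

```bash
python3 - <<'E'
from h import *
q=np.load("box.npy");B=q[:3]
p,r=now()
P=b2w(B,lidpt(.46,-65,0,116))[0]; P[2]=.235
print(p,inc(p,r,P,boxrot(B,0)),arm.observe()["wrist_force"])
E
```

```text
[0.57011989 0.08835352 0.23491119] [ 0.   0.6 -0.1 -0.   0.  -0.2] [-0.08664554 -1.1700272   0.92271879]
```

Request:
jog_arm --increments "0 -1 0 20 0 0 0;0 -1 0 20 0 0 0;0 -1 0 8 0 0 0;0 -2 0 6 0 0 0;0 -3 0 6 0 0 0;0 -3 0 6 0 0 0;0 -3 0 6 0 0 0;0 -2.5 0 6 0 0 0;0 -2 0 6 0 0 0;0 -2 0 6 0 0 0;0 -1.5 0 6 0 0 0;0 -1 0 6 0 0 0;0 0 0 0 0 0 0"

```text
time_s: 3.72
tool_pos: [0.5928, 0.0867, 0.1317]
tcp_rot: [-0.199, -3.134, 0.0]
wrist_force: [-0.3, 0.0, 0.4]
width: 0.0005
```

Request:
jog_arm --increments "0 -0.5 0 3 0 0 0;0 -0.5 0 3 0 0 0;0 0 0 2 0 0 0;0 0 0 1 0 0 0;0 0 0 0 0 0 0"

```text
time_s: 4.35
tool_pos: [0.5941, 0.0866, 0.1235]
tcp_rot: [-0.199, -3.135, 0.0]
wrist_force: [-0.4, 0.7, 0.1]
width: 0.0005
```

```bash
python3 - <<'E'
from h import *
import cv2
a=imaging.capture("scene")[:,:,::-1];print(arm.observe()["wrist_force"],now()[0])
cv2.imwrite("pics/e.png",cv2.resize(a[172:292,228:368],(700,600),interpolation=2))
E
```

```text
[ 0.62672803 -0.39683588  0.24108195] [0.59410088 0.08665895 0.12365976]
```

View pics/e.png

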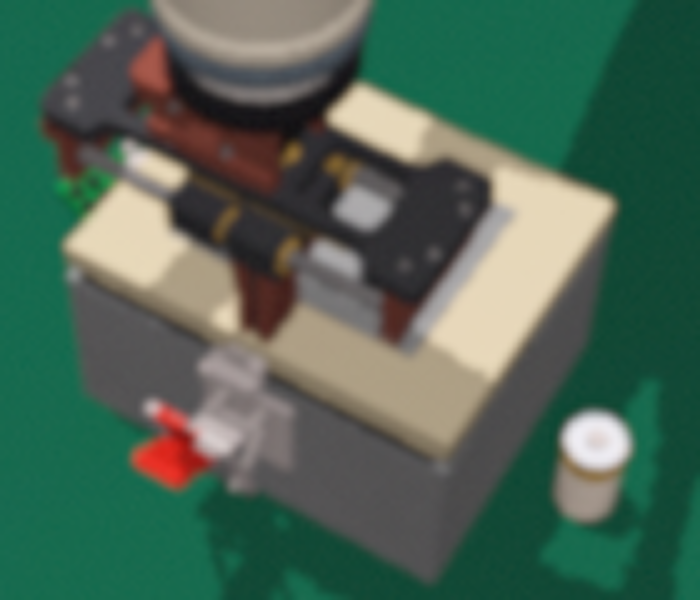

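The lid (its latch edge runs from about (65,250) to (450,455)) is nearly on the box under the shut fingers at (262,325), and the loop is unmoved. I'll keep pressing gently until the gasket pushes back.

Request:
jog_arm --increments "0 0 0 1 0 0 0;0 0 0 1 0 0 0;0 0 0 1 0 0 0;0 0 0 0 0 0 0;0 0 0 0 0 0 0"

```text
time_s: 5.03
tool_pos: [0.5942, 0.0867, 0.1213]
tcp_rot: [0.199, 3.135, 0.0]
wrist_force: [-2.3, -0.2, 4.8]
width: 0.0006
```

Request:
jog_arm --increments "0 0 0 0.5 0 0 0;0 0 0 0.5 0 0 0;0 0 0 0 0 0 0;0 0 0 0 0 0 0"

```text
time_s: 5.52
tool_pos: [0.5943, 0.0866, 0.1209]
tcp_rot: [0.199, 3.134, 0.0]
wrist_force: [-2.2, -0.1, 6.8]
width: 0.0007
```

Request:
jog_arm --increments "0 0 0 1 0 0 0;0 0 0 0.5 0 0 0;0 0 0 0 0 0 0;0 0 0 0 0 0 0"

```text
time_s: 6.02
tool_pos: [0.5944, 0.0866, 0.1203]
tcp_rot: [0.199, 3.133, 0.0]
wrist_force: [-4.8, -0.5, 11.1]
width: 0.0005
```

```bash
cat >> h.py <<'E'
def grasp(B,l,b,up,off=4.5,tilt=None): # TCP pose: 'up' mm beyond bar along the loop
    p=pin(l);d=60+up
    P=[p[0]-d*np.sin(b)-off*np.cos(b),0,p[1]+d*np.cos(b)-off*np.sin(b)]
    return b2w(B,P)[0],boxrot(B,b if tilt is None else tilt)
E
python3 - <<'E'
from h import *
q=np.load("box.npy");B,l,b=q[:3],q[4],q[5]
p,r=now()
P1=p+[0,0,.09]
P,Rg=grasp(B,l,b,47)
print(P,"after up 90:",inc(P1,r,P,Rg)); 
for u in(27,7):print(u,grasp(B,l,b,u)[0])
E
```

```text
[0.67394678 0.07581242 0.15871746] after up 90: [-80.2  -0.7  51.8   0.   18.2  -0. ]
27 [0.66779906 0.07659059 0.13970167]
7 [0.66165134 0.07736876 0.12068589]
```

Request:
jog_arm --increments "0 0 0 -10 0 0 0;0 0 0 -40 0 0 0;10 0 0 -40 0 0 0;34 -40 0 0 0 0 0;34 -40 0 0 0 0 0;34 0 -1 0 0 9 0;34 0 0 0 0 9 0;34 -5 0 15 0 0 0;34 -5 0 17 0 0 0;34 -5 0 15 0 0 0;34 0 0 0 0 0 0"

```text
time_s: 7.4
tool_pos: [0.6724, 0.0756, 0.1569]
tcp_rot: [-0.179, -2.819, -0.028]
wrist_force: [0.6, 0.4, 0.7]
width: 0.0339
```

```bash
cat > snap.py <<'E'
from h import *
import cv2,sys
n=sys.argv[1]
c=[]
for k,(x0,y0) in(("scene",(235,205)),("top",(225,125))):
    I=imaging.capture(k)[:,:,::-1][y0:y0+75,x0:x0+50]; c.append(cv2.resize(I,(400,600),interpolation=2))
cv2.imwrite(f"pics/{n}.png",np.hstack(c))
E
python3 snap.py f; python3 - <<'E'
from h import *
q=np.load("box.npy");B,l,b=q[:3],q[4],q[5]
p,r=now()
print(p,inc(p,r,*grasp(B,l,b,7)),arm.observe()["wrist_force"],arm.observe()["width"])
for nm,X in(("tcp",p),("gr",r.apply([0,0,-.019])+p)):print(nm,(proj("scene",X)-[235,205])*8)
E
```

```text
[0.67296797 0.07562206 0.15953115] [-1.1  0.3 40.5  0.   0.1 -0. ] [ 0.0889144   0.74989839 -0.34603809] 0.03408892469000646
tcp [[194.52014439 377.3184217 ]]
gr [[177.4709859  354.91969729]]
```

View pics/f.png

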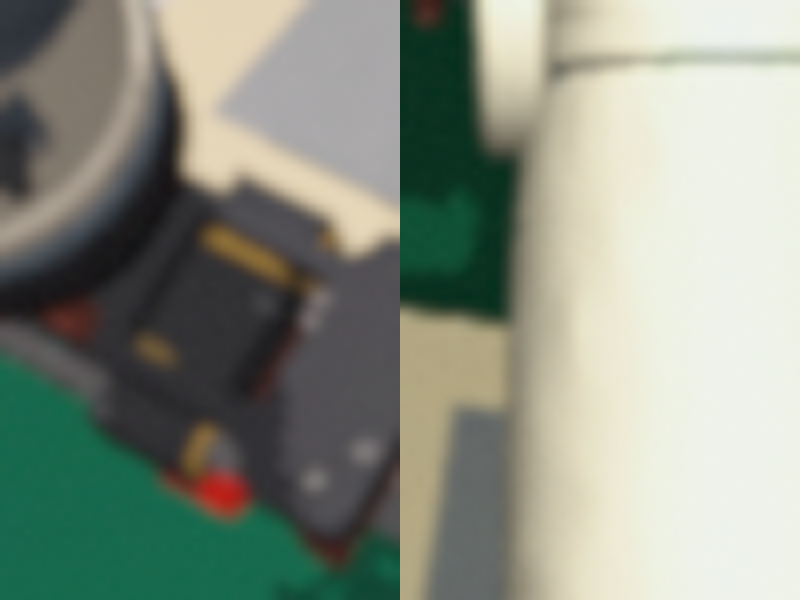

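Picture f shows only the gripper: both views of the tab are hidden, with the lever's red end at (225,490) in the scene half. I'll come down by position and feel.

Request:
jog_arm --increments "34 -1 0 12 0 0 0;34 0 0 10 0 0 0;34 0 0 6 0 0 0;34 0 0 4 0 0 0;34 0 0 0 0 0 0"

```text
time_s: 8.12
tool_pos: [0.664, 0.0767, 0.1278]
tcp_rot: [-0.179, -2.822, -0.028]
wrist_force: [0.7, 0.1, -0.5]
width: 0.034
```

Request:
jog_arm --increments "34 0 0 3 0 0 0;34 0 0 3 0 0 0;34 0 0 0 0 0 0"

```text
time_s: 8.5
tool_pos: [0.6622, 0.0769, 0.122]
tcp_rot: [-0.179, -2.822, -0.028]
wrist_force: [-0.6, 0.2, 0.4]
width: 0.0339
```

Close gently.

Request:
jog_arm --increments "10 0 0 0 0 0 0;10 0 0 0 0 0 0;10 0 0 0 0 0 0;10 0 0 0 0 0 0;10 0 0 0 0 0 0" --force 10

```text
time_s: 9.12
tool_pos: [0.6625, 0.0771, 0.1225]
tcp_rot: [-0.179, -2.823, -0.029]
wrist_force: [0.1, 1.5, 0.8]
width: 0.0139
```

```bash
python3 - <<'E'
from h import *
q=np.load("box.npy");B,l,b=q[:3],q[4],q[5]
p,r=now();G=[grasp(B,l,b,8)]
print("offset from model mm",G[0][1].inv().apply(p-G[0][0])*1000, "relative rot",np.degrees((G[0][1].inv()*r).as_rotvec()).round(2))
n=6
for i in range(1,n+1):
    t=i/n;G.append(grasp(B,l*(1-t),b+t*(-.05-b),8));print(round(t,2),inc(*G[-2],*G[-1]),G[-1][0].round(4))
bs=[-.05,-.12,-.2,-.25,-.3,-.35,-.4]
for a,c in zip(bs,bs[1:]):print(c,"bar",np.round(bar(0,c),1),inc(*grasp(B,0,a,8),*grasp(B,0,c,8)))
E
```

```text
offset from model mm [-0.26321171 -0.15784532 -0.97053335] relative rot [-0.02 -0.07  0.02]
0.17 [ 3.6  0.  -1.5  0.  -3.5 -0. ] [0.6591 0.0777 0.1242]
0.33 [ 3.6 -0.  -1.5 -0.  -3.5 -0. ] [0.656  0.0781 0.1266]
0.5 [ 3.6  0.  -1.5 -0.  -3.5  0. ] [0.6528 0.0785 0.1288]
0.67 [ 3.6 -0.  -1.6  0.  -3.5 -0. ] [0.6495 0.0789 0.1308]
0.83 [ 3.6  0.  -1.6  0.  -3.5  0. ] [0.646  0.0793 0.1326]
1.0 [ 3.6 -0.  -1.6 -0.  -3.5 -0. ] [0.6424 0.0798 0.1342]
-0.12 bar [-107.4    0.   125.7] [ 4.8  0.  -0.1 -0.  -4.  -0. ]
-0.2 bar [-102.7    0.   124.9] [ 5.4 -0.  -0.1  0.  -4.6  0. ]
-0.25 bar [-99.8   0.  124.2] [ 3.4  0.  -0.1  0.  -2.9 -0. ]
-0.3 bar [-96.9   0.  123.4] [ 3.4 -0.  -0.1  0.  -2.9 -0. ]
-0.35 bar [-94.    0.  122.5] [ 3.4 -0.  -0.1  0.  -2.9  0. ]
-0.4 bar [-91.2   0.  121.4] [ 3.4  0.  -0.1 -0.  -2.9  0. ]
```

Request:
jog_arm --increments "10 0 0 0 0 0 0;10 0 0 0 0 0 0;10 3.6 0 -1.5 0 -3.5 0;10 3.6 0 -1.5 0 -3.5 0;10 3.6 0 -1.5 0 -3.5 0;10 0 0 0 0 0 0" --force 35

```text
time_s: 9.88
tool_pos: [0.6521, 0.0784, 0.1291]
tcp_rot: [-0.19, -3.004, -0.012]
wrist_force: [0.7, 0.6, -2.5]
width: 0.0132
```

Request:
jog_arm --increments "10 3.6 0 -1.6 0 -3.5 0;10 3.6 0 -1.6 0 -3.5 0;10 0 0 0 0 0 0"

```text
time_s: 10.25
tool_pos: [0.6457, 0.0791, 0.1328]
tcp_rot: [-0.198, -3.125, -0.001]
wrist_force: [-0.1, 1.7, -4.0]
width: 0.013
```

Request:
jog_arm --increments "10 3.6 0 -1.6 0 -3.5 0;10 0 0 0 0 0 0;10 0 0 0 0 0 0"

```text
time_s: 10.62
tool_pos: [0.6428, 0.0795, 0.1341]
tcp_rot: [0.196, 3.086, -0.005]
wrist_force: [0.1, 2.9, -5.1]
width: 0.0132
```

Request:
jog_arm --increments "10 0 0 -1 0 0 0;10 0 0 0 0 0 0"

```text
time_s: 10.88
tool_pos: [0.6425, 0.0795, 0.1343]
tcp_rot: [0.196, 3.086, -0.005]
wrist_force: [1.5, 2.9, -12.5]
width: 0.0134
```

Request:
jog_arm --increments "10 0 0 -1 0 0 0;10 0 0 0 0 0 0"

```text
time_s: 11.12
tool_pos: [0.6419, 0.0795, 0.1344]
tcp_rot: [0.195, 3.087, -0.006]
wrist_force: [2.4, 3.4, -20.9]
width: 0.013
```

Request:
jog_arm --increments "10 0 0.5 1 0 0 0;10 4.8 0 -0.1 0 -4 0;10 0 0 0 0 0 0"

```text
time_s: 11.5
tool_pos: [0.6367, 0.0803, 0.1343]
tcp_rot: [0.191, 3.016, -0.013]
wrist_force: [3.8, 1.6, -24.4]
width: 0.0133
```

Request:
jog_arm --increments "10 5.4 0 -0.1 0 -4.6 0;10 0 0 0 0 0 0"

```text
time_s: 11.75
tool_pos: [0.6314, 0.0809, 0.1336]
tcp_rot: [0.186, 2.937, -0.02]
wrist_force: [5.6, 1.4, -24.8]
width: 0.0134
```

Request:
jog_arm --increments "10 3.4 0 -0.1 0 -2.9 0;10 0 0 0 0 0 0;10 0 0 0 0 0 0"

```text
time_s: 12.12
tool_pos: [0.6289, 0.0812, 0.1332]
tcp_rot: [0.183, 2.888, -0.024]
wrist_force: [6.1, 1.1, -25.0]
width: 0.0132
```

Request:
jog_arm --increments "10 0 0 1.5 0 0 0;10 0 0 0 0 0 0;10 0 0 0 0 0 0"

```text
time_s: 12.5
tool_pos: [0.6299, 0.0812, 0.1333]
tcp_rot: [0.183, 2.884, -0.024]
wrist_force: [2.6, -0.5, -20.2]
width: 0.0134
```

Request:
jog_arm --increments "10 1.7 0 0 0 -1.4 0;10 0 0 0 0 0 0"

```text
time_s: 12.75
tool_pos: [0.6278, 0.0816, 0.1328]
tcp_rot: [0.181, 2.858, -0.026]
wrist_force: [4.5, -1.6, -19.6]
width: 0.0133
```

Request:
jog_arm --increments "10 1.7 0 0 0 -1.4 0;10 0 0 0 0 0 0"

```text
time_s: 13.0
tool_pos: [0.6262, 0.0818, 0.1325]
tcp_rot: [0.179, 2.834, -0.028]
wrist_force: [4.0, -1.8, -19.0]
width: 0.0131
```

Request:
jog_arm --increments "10 1.7 0 0.4 0 -1.4 0;10 0 0 0 0 0 0"

```text
time_s: 13.25
tool_pos: [0.6249, 0.0821, 0.1321]
tcp_rot: [0.178, 2.809, -0.03]
wrist_force: [4.0, -2.3, -14.9]
width: 0.0132
```

Request:
jog_arm --increments "10 1.7 0 0.4 0 -1.4 0;10 0 0 0 0 0 0"

```text
time_s: 13.5
tool_pos: [0.6236, 0.0823, 0.1316]
tcp_rot: [0.176, 2.784, -0.032]
wrist_force: [1.9, -3.4, -11.5]
width: 0.0133
```

```bash
cat > st.py <<'E'
from h import *
q=np.load("box.npy");B=q[:3]
p,r=now();o=arm.observe()
z=r.as_matrix()[:,2];ex=np.array([np.cos(B[2]),np.sin(B[2]),0])
t=np.arctan2(z@ex,-z[2]); c=(p-[B[0],B[1],0]);X=c@ex*1000;Z=p[2]*1000
bx,bz=X+8*np.sin(t)+4.5*np.cos(t),Z-8*np.cos(t)+4.5*np.sin(t)
print("tilt",t.round(3),"bar x z",bx.round(1),bz.round(1),"F",o["wrist_force"].round(1),"M",o["torque"].round(2),"y",(c@[-ex[1],ex[0],0]*1000).round(1))
E
python3 st.py
```

```text
tilt -0.353 bar x z -95.3 122.6 F [  1.9  -3.4 -11.5] M [-0.35  0.77 -0.14] y -0.1
```

Request:
jog_arm --increments "10 1.7 0 0.2 0 -1.4 0;10 0 0 0 0 0 0"

```text
time_s: 13.75
tool_pos: [0.6226, 0.0825, 0.1313]
tcp_rot: [0.175, 2.758, -0.033]
wrist_force: [2.0, -3.1, -8.8]
width: 0.0132
```

Request:
jog_arm --increments "10 1.7 0 0.2 0 -1.4 0;10 0 0 0 0 0 0"

```text
time_s: 14.0
tool_pos: [0.6223, 0.0825, 0.1315]
tcp_rot: [0.173, 2.73, -0.035]
wrist_force: [7.0, -3.9, -7.6]
width: 0.0135
```

Request:
jog_arm --increments "10 1.7 0 0 0 -1.4 0;10 0 0 0 0 0 0"

```text
time_s: 14.25
tool_pos: [0.6218, 0.0825, 0.1315]
tcp_rot: [0.172, 2.703, -0.037]
wrist_force: [13.1, -4.7, -8.1]
width: 0.0135
```

```bash
python3 st.py
```

```text
tilt -0.434 bar x z -94.1 122.4 F [13.1 -4.7 -8.1] M [-0.61 -0.94 -0.34] y -0.1
```

Request:
jog_arm --increments "10 -3 0 0 0 2.5 0;10 -1.5 0 0 0 1 0;10 0 0 0 0 0 0"

```text
time_s: 14.62
tool_pos: [0.6243, 0.0822, 0.1321]
tcp_rot: [0.176, 2.77, -0.032]
wrist_force: [1.5, -3.8, -3.0]
width: 0.0133
```

```bash
python3 st.py; python3 - <<'E'
from h import *
q=np.load("box.npy");B=q[:3]
prev=None
for x,z in((-95.3,122.5),(-95.3,120),(-95.3,118),(-95.3,116),(-95.3,114)):
    s=least_squares(lambda v:np.array(bar(*v))[[0,2]]-[x,z],[.1,-.3]).x
    g=grasp(B,*s,8);print(x,z,s.round(3),g[0].round(4), inc(*prev,*g) if prev else "");prev=g
E
```

```text
tilt -0.367 bar x z -96.1 123.0 F [ 1.5 -3.8 -3. ] M [-0.64  0.12 -0.37] y -0.2
-95.3 122.5 [ 0.021 -0.324] [0.6239 0.0821 0.1315] 
-95.3 120 [ 0.156 -0.3  ] [0.6241 0.0821 0.129 ] [ 0.6  0.   2.5  0.   1.4 -0. ]
-95.3 118 [ 0.277 -0.273] [0.6244 0.0821 0.1269] [0.4 0.  2.  0.  1.6 0. ]
-95.3 116 [ 0.416 -0.237] [0.6247 0.082  0.1248] [ 0.2 -0.   2.1 -0.   2.1 -0. ]
-95.3 114 [ 0.582 -0.186] [0.6251 0.082  0.1227] [ 0.1 -0.   2.2  0.   2.9  0. ]
```

Request:
jog_arm --increments "10 1.2 0 2.5 0 1.4 0;10 0.5 0 2 0 1.6 0;10 0 0 0 0 0 0"

```text
time_s: 15.0
tool_pos: [0.6241, 0.0823, 0.1268]
tcp_rot: [0.179, 2.824, -0.028]
wrist_force: [-0.5, -5.3, 2.9]
width: 0.013
```

```bash
python3 st.py
```

```text
tilt -0.313 bar x z -95.3 117.8 F [-0.5 -5.3  2.9] M [-0.8  -0.18 -0.36] y -0.2
```

Request:
jog_arm --increments "10 0.2 0 1 0 1 0;10 0.1 0 1 0 1 0;10 0 0 0 0 0 0"

```text
time_s: 15.38
tool_pos: [0.6241, 0.0823, 0.1247]
tcp_rot: [0.181, 2.859, -0.025]
wrist_force: [-0.6, -6.0, 5.9]
width: 0.0133
```

Request:
jog_arm --increments "10 0 0 1 0 1 0;10 0 0 0 0 0 0"

```text
time_s: 15.62
tool_pos: [0.6246, 0.0823, 0.1243]
tcp_rot: [0.182, 2.876, -0.023]
wrist_force: [-0.3, -5.2, 7.8]
width: 0.0132
```

```bash
python3 st.py
```

```text
tilt -0.261 bar x z -95.4 115.4 F [-0.3 -5.2  7.8] M [-1.   -0.26 -0.39] y -0.3
```

Request:
jog_arm --increments "10 -1.5 0 0 0 0 0;10 0 0 0 0 0 0"

```text
time_s: 15.88
tool_pos: [0.6256, 0.0821, 0.1243]
tcp_rot: [0.182, 2.876, -0.023]
wrist_force: [-1.0, -5.0, 6.6]
width: 0.0136
```

Request:
jog_arm --increments "10 -1.5 0 0 0 0 0;10 0 0 0 0 0 0"

```text
time_s: 16.12
tool_pos: [0.626, 0.0821, 0.1243]
tcp_rot: [0.182, 2.879, -0.024]
wrist_force: [-5.5, -4.5, 10.0]
width: 0.0133
```

```bash
python3 st.py
```

```text
tilt -0.257 bar x z -96.8 115.4 F [-5.5 -4.5 10. ] M [-0.88  0.76 -0.4 ] y -0.2
```

Request:
jog_arm --increments "10 1.5 0 0 0 0 0;20 0 0.5 0 0 0 0;34 0 0 0 0 0 0;34 0 0 0 0 0 0;34 0 0 0 0 0 0;34 0 0 -10 0 0 0;34 0 0 -25 0 0 0;34 0 0 -40 0 0 0;34 0 0 0 0 0 0"

```text
time_s: 17.25
tool_pos: [0.6074, 0.0855, 0.201]
tcp_rot: [0.182, 2.87, -0.021]
wrist_force: [-0.2, 0.6, 0.7]
width: 0.0338
```

```bash
cat >> h.py <<'E'
def press(B,l,extra=0,rad=64,sh=0.6,b0=.1):
    th=np.radians(36)+l;t=sh*(th-np.pi/2)+b0;ph=th-np.pi/2-t
    h=3+10*abs(np.sin(ph))-extra
    return b2w(B,[-92-rad*np.sin(th)+h*np.cos(th),0,74.3+rad*np.cos(th)+h*np.sin(th)])[0],boxrot(B,t)
E
python3 - <<'E'
from h import *
q=np.load("box.npy");B=q[:3]
o=arm.observe();p,r=now();print(p,o["wrist_force"].round(1),o["width"])
prev=press(B,.35,-25)
up=(p+[0,0,.03],r)
print("start",inc(*up,*prev),prev[0])
for l in(.35,.4,.5,.6,.7,.8,.9,1,1.1,1.2,1.3,1.4,1.5):
    g=press(B,l);print(l,inc(*prev,*g),g[0].round(4));prev=g
E
python3 - <<'E'
from h import *
import cv2
a=imaging.capture("scene")[:,:,::-1]
cv2.imwrite("pics/g.png",cv2.resize(a[225:285,240:300],(600,600),interpolation=2))
E
```

```text
[0.60742875 0.08548235 0.20099282] [-0.2  0.6  0.7] 0.03378033439744319
start [-2.070e+01 -1.400e+00  1.041e+02  1.000e-01  6.000e-01 -0.000e+00] [0.65426923 0.07830317 0.13600936]
0.35 [-8.3  0.  23.6  0.   0.   0. ] [0.6681 0.0766 0.1153]
0.4 [-1.3  0.   3.1 -0.   1.7  0. ] [0.6702 0.0763 0.1126]
0.5 [-2.4 -0.   6.4  0.   3.4  0. ] [0.6739 0.0758 0.1069]
0.6 [-2.1 -0.   6.5 -0.   3.4 -0. ] [0.677  0.0754 0.1008]
0.7 [-1.8 -0.   6.6  0.   3.4 -0. ] [0.6794 0.0751 0.0945]
0.8 [-1.5  0.   6.6 -0.   3.4  0. ] [0.6811 0.0749 0.0879]
0.9 [-1.2 -0.   6.7  0.   3.4 -0. ] [0.6822 0.0748 0.0812]
1 [-0.9  0.   6.8 -0.   3.4  0. ] [0.6825 0.0747 0.0744]
1.1 [-0.5  0.   6.8  0.   3.4 -0. ] [0.6822 0.0748 0.0676]
1.2 [-0.2 -0.   6.7 -0.   3.4  0. ] [0.6811 0.0749 0.0609]
1.3 [-0.   0.   6.   0.   3.4  0. ] [0.6796 0.0751 0.0551]
1.4 [ 0.2  0.   6.  -0.   3.4 -0. ] [0.6776 0.0754 0.0495]
1.5 [ 0.4 -0.   6.  -0.   3.4  0. ] [0.675  0.0757 0.044 ]
```

View pics/g.png

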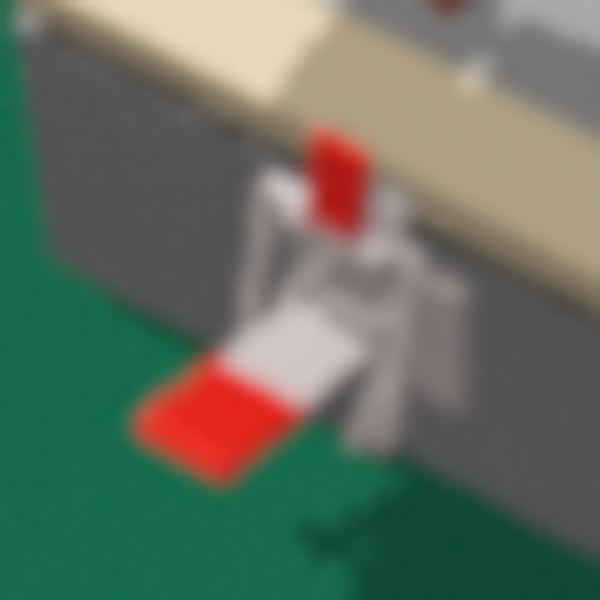

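The loop stands at the keeper, with its tab at about (340,185) and the lever end at (180,450). The lid is shut. I'll estimate the lever angle from the tip.

```bash
python3 - <<'E'
from h import *
B=np.load("box.npy")[:3]
for l in(.3,.4,.5,.6,.7):
    b=least_squares(lambda v:bar(l,v[0])[0]+95.5,[-.3]).x[0]
    print(l,"b",round(b,2),bar(l,b)[2].round(1),"tip",((proj("scene",b2w(B,tip(l)))-[240,225])*10).round(),"tab",((proj("scene",b2w(B,tab(l,b)))-[240,225])*10).round(),"bar+-",((proj("scene",b2w(B,[bar(l,b,21),bar(l,b,-21)]))-[240,225])*10).round())
E
```

```text
0.3 b -0.26 117.7 tip [[201. 388.]] tab [[341. 126.]] bar+- [[256. 165.]
 [418. 251.]]
0.4 b -0.24 116.3 tip [[192. 416.]] tab [[339. 133.]] bar+- [[257. 169.]
 [418. 255.]]
0.5 b -0.21 115.0 tip [[184. 443.]] tab [[337. 139.]] bar+- [[257. 172.]
 [418. 258.]]
0.6 b -0.18 113.8 tip [[179. 467.]] tab [[335. 144.]] bar+- [[257. 175.]
 [418. 261.]]
0.7 b -0.14 112.9 tip [[175. 490.]] tab [[333. 150.]] bar+- [[257. 178.]
 [418. 263.]]
```

Request:
jog_arm --increments "0 -23 -0.7 6.4 0 0 0;0 -23 -0.7 6.4 0 0 0;0 6 0 21 0 0 0;0 6 0 21 0 0 0;0 5.5 0 20.5 0 0.6 0;0 -4.1 0 11.8 0 0 0;0 -4.2 0 11.8 0 0 0;0 -1.3 0 3.1 0 1.7 0;0 0 0 0 0 0 0" --force 30

```text
time_s: 18.42
tool_pos: [0.6687, 0.0757, 0.1064]
tcp_rot: [0.185, 2.918, -0.02]
wrist_force: [0.1, -0.4, 0.6]
width: 0.0003
```

Request:
jog_arm --increments "0 -1.2 0 3.2 0 1.7 0;0 -1.2 0 3.2 0 1.7 0;0 -1.1 0 3.2 0 1.7 0;0 -1 0 3.3 0 1.7 0;0 0 0 0 0 0 0"

```text
time_s: 19.05
tool_pos: [0.6747, 0.0748, 0.0933]
tcp_rot: [0.193, 3.038, -0.01]
wrist_force: [-3.2, 0.5, 1.4]
width: 0.0004
```

Request:
jog_arm --increments "0 -1 0 3.3 0 2 0;0 -1 0 3.3 0 2 0;0 -0.8 0 3.3 0 2 0;0 -0.8 0 3.3 0 2 0;0 -0.6 0 3.3 0 2 0;0 -0.5 0 3.3 0 2 0;0 0 0 0 0 0 0"

```text
time_s: 19.92
tool_pos: [0.6802, 0.0741, 0.0737]
tcp_rot: [-0.192, -3.026, -0.01]
wrist_force: [-1.0, -0.4, 0.0]
width: 0.0006
```

```bash
python3 - <<'E'
from h import *
B=np.load("box.npy")[:3];p,r=now()
ex=np.array([np.cos(B[2]),np.sin(B[2]),0]);c=p-[B[0],B[1],0]
print("box",(c@ex*1000).round(1),(p[2]*1000).round(1),arm.observe()["wrist_force"].round(1))
prev=(p,r)
for l in(1.1,1.2,1.3,1.4,1.5):
    g=press(B,l);print(l,inc(*prev,*g),g[0].round(4));prev=g
E
```

```text
box -153.9 73.7 [-1.  -0.4  0. ]
1.1 [-2.5  0.9  5.8 -0.   4.8 -0.1] [0.6822 0.0748 0.0676]
1.2 [-0.2 -0.   6.7 -0.   3.4  0. ] [0.6811 0.0749 0.0609]
1.3 [-0.   0.   6.   0.   3.4  0. ] [0.6796 0.0751 0.0551]
1.4 [ 0.2  0.   6.  -0.   3.4 -0. ] [0.6776 0.0754 0.0495]
1.5 [ 0.4 -0.   6.  -0.   3.4  0. ] [0.675  0.0757 0.044 ]
```

Request:
jog_arm --increments "0 -1.3 0.5 3 0 2.4 0;0 -1.2 0.4 3 0 2.4 0;0 0 0 0 0 0 0"

```text
time_s: 20.3
tool_pos: [0.6819, 0.0747, 0.0676]
tcp_rot: [-0.187, -2.943, -0.018]
wrist_force: [-1.5, -0.6, 0.7]
width: 0.0003
```

```bash
python3 - <<'E'
from h import *
import cv2
a=imaging.capture("scene")[:,:,::-1];print(arm.observe()["wrist_force"].round(1))
cv2.imwrite("pics/i.png",cv2.resize(a[220:300,230:310],(600,600),interpolation=2))
E
```

```text
[0.  0.6 0.5]
```

View pics/i.png

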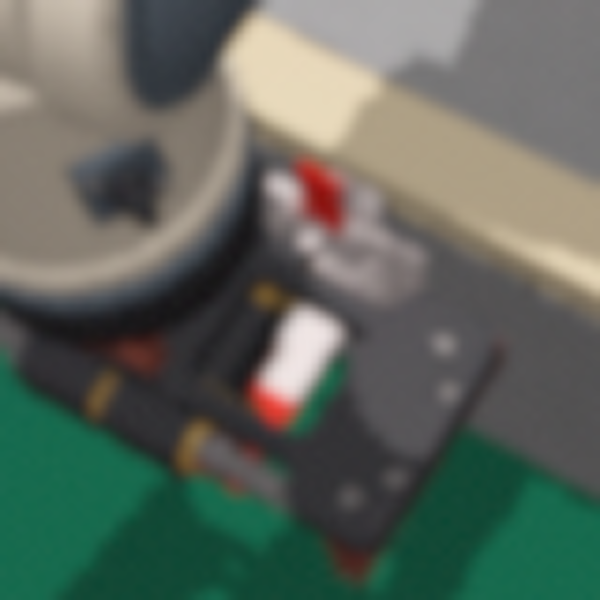

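The loop is still on the keeper (tab at (320,195)). Through the hand I can see the lever, with its white-red boundary at about (270,392).

```bash
python3 - <<'E'
from h import *
B=np.load("box.npy")[:3]
for l in(.5,.7,.9,1.0,1.1,1.2,1.3):
    th=np.radians(36)+l
    print(l,((proj("scene",b2w(B,[-92-35*np.sin(th),0,74.3+35*np.cos(th)]))-[230,220])*7.5).round())
E
```

```text
0.5 [[277. 315.]]
0.7 [[273. 333.]]
0.9 [[272. 347.]]
1.0 [[273. 353.]]
1.1 [[274. 358.]]
1.2 [[276. 363.]]
1.3 [[278. 366.]]
```

Request:
jog_arm --increments "0 -0.1 0 3.3 0 1.7 0;0 -0.1 0 3.4 0 1.7 0;0 0 0 3 0 1.7 0;0 0 0 3 0 1.7 0;0 0 0 0 0 0 0"

```text
time_s: 20.98
tool_pos: [0.6781, 0.0753, 0.0542]
tcp_rot: [-0.179, -2.82, -0.028]
wrist_force: [-0.2, -0.4, -0.0]
width: 0.0003
```

Request:
jog_arm --increments "0 0.1 0 3 0 1.7 0;0 0.1 0 3 0 1.7 0;0 0.2 0 3 0 1.7 0;0 0.2 0 2 0 1.7 0;0 0 0 0 0 0 0"

```text
time_s: 21.6
tool_pos: [0.6742, 0.0758, 0.0448]
tcp_rot: [-0.172, -2.704, -0.037]
wrist_force: [-0.3, -0.4, 0.1]
width: 0.0001
```

Request:
jog_arm --increments "0 0 0 1.5 0 0 0;0 0 0 1.5 0 0 0;0 0 0 0 0 0 0"

```text
time_s: 21.98
tool_pos: [0.6737, 0.0759, 0.0443]
tcp_rot: [-0.172, -2.709, -0.038]
wrist_force: [3.8, -0.2, 3.8]
width: 0.0003
```

Request:
jog_arm --increments "0 0 0 1.5 0 0 0;0 0 0 1.5 0 0 0;0 0 0 0 0 0 0"

```text
time_s: 22.35
tool_pos: [0.6737, 0.076, 0.044]
tcp_rot: [-0.172, -2.713, -0.038]
wrist_force: [6.2, -1.7, 11.8]
width: 0.0005
```

The stop is felt where lever 1.50 should be. I'll back off and look.

Request:
jog_arm --increments "0 0 0 -4 0 0 0;0 -3 0 -20 0 0 0;0 -5 0 -40 0 0 0;0 0 0 -50 0 0 0;0 0 0 -50 0 -8 0;0 30 35 -10 0 -9 0;0 30 45 0 0 -9 0;0 20 50 0 0 0 0;0 0 55 0 0 0 0;0 0 55 0 0 0 0;0 0 0 0 0 0 0;0 0 0 0 0 0 0"

```text
time_s: 23.85
tool_pos: [0.7155, 0.2964, 0.2017]
tcp_rot: [-0.197, -3.083, 0.001]
wrist_force: [0.1, -0.7, 0.0]
width: 0.0004
```

```bash
python3 - <<'E'
from h import *
import cv2
a=imaging.capture("scene")[:,:,::-1];t=imaging.capture("top")[:,:,::-1];print(arm.observe()["wrist_force"].round(1),now()[0])
c=np.hstack([cv2.resize(a[180:300,230:330],(500,600),interpolation=2),cv2.resize(t[120:240,215:275],(300,600),interpolation=2)])
cv2.imwrite("pics/j.png",c)
B=np.load("box.npy")[:3]
f=lambda P:((proj("scene",b2w(B,P))-[230,180])*5).round()
print("tip 1.2,1.4,1.5",f([tip(1.2),tip(1.4),tip(1.5)]))
print("lid latch corners a=0/.03",f([lidpt(0,-80,100,116),lidpt(0,-80,-100,116),lidpt(.03,-80,100,116),lidpt(.03,-80,-100,116)]))
E
```

```text
[ 1.1 -0.8  0.2] [0.71604824 0.29506295 0.20329271]
tip 1.2,1.4,1.5 [[142. 509.]
 [150. 514.]
 [155. 515.]]
lid latch corners a=0/.03 [[ 54. 210.]
 [436. 410.]
 [ 54. 202.]
 [437. 403.]]
```

View pics/j.png

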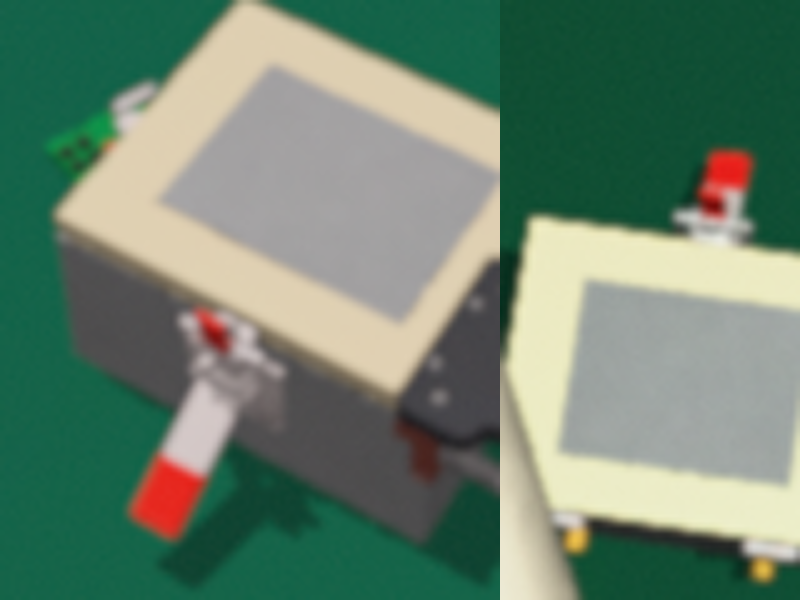

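```bash
python3 - <<'E'
from h import *
B=np.load("box.npy")[:3]
f=lambda P:((proj("scene",b2w(B,P))-[230,180])*5).round()
g=lambda P:((proj("top",b2w(B,P))-[215,120])*5+[500,0]).round()
for x in(-95.5,-101,-104.5,-109):
    b=least_squares(lambda v:bar(1.5,v[0])[0]-x,[-.1]).x[0]
    P=[bar(1.5,b,21),bar(1.5,b,-21),tab(1.5,b)];print(x,round(b,3),bar(1.5,b)[2].round(1),f(P).tolist(),g(P).tolist())
E
```

```text
-95.5 0.169 110.3 [[179.0, 317.0], [259.0, 360.0], [206.0, 319.0]] [[747.0, 223.0], [672.0, 212.0], [710.0, 190.0]]
-101 0.263 109.1 [[172.0, 327.0], [252.0, 370.0], [195.0, 335.0]] [[748.0, 214.0], [674.0, 204.0], [713.0, 177.0]]
-104.5 0.324 108.1 [[168.0, 334.0], [248.0, 378.0], [189.0, 346.0]] [[749.0, 209.0], [675.0, 198.0], [714.0, 169.0]]
-109 0.404 106.3 [[162.0, 344.0], [242.0, 387.0], [181.0, 361.0]] [[750.0, 202.0], [677.0, 191.0], [716.0, 159.0]]
```

The bar sits at x ≈ -95.5, in the groove. The lever is at about 1.5, the lid's edge is at about 0, and the wrist force is near zero.

```bash
python3 -c "
from cell import arm
print(arm.finish_job())"
```

```text
the job is handed in; nothing more can be done
None
```

The box is latched: the lid is shut on its gasket, the loop is hooked behind the keeper lip, and the lever is down on its stop. I handed the job in at about 24 s, and no verdict is given.

- **Lid:** I pressed it down until the gasket pushed back at about 8 N/mm, with a peak of about 11 N.
- **Loop:** I gripped the tab and lifted it until the lever reached its open stop, where the upward pull peaked at about 25 N. I then swung the bar in until it touched the backstop and lowered it into the groove. A pull outward was resisted by the lip before I let go.
- **Lever:** I pressed it down until it met its stop at the height expected for 1.50, with about 12 N there.

**Last checks:** In the final pictures the lever tip, the bar (x ≈ -95.5 mm, in the groove) and the lid edge (angle ≈ 0) agree with the closed state to about a pixel. The hand was clear, with about 1 N at the wrist.

**What was less certain:**
- I felt no clear snap. The force on the lever read near zero through most of its travel, so the latched state rests on the stop and the pictures.
- The camera fit left errors of 1–2 pixels (2–4 mm).
- I gripped the tab by position and feel, because the hand hid it from both cameras.

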